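# Turn the swatch leaf of the colour-chart binder

## Task

With the fingertips only, push the silver anchor casting off the blue colour-chart binder so that it lies flat on the cork, then turn the binder's white swatch leaf over its spine and press it down flat on the other cover, where the anchor lay. Pinch and lift nothing: the anchor is only slid and the leaf only pushed, and neither is pressed hard. Leave everything else on the desk where it is.

Things in the scene. Friction and masses are not known exactly. Their poses are not given: they have to be found in the camera images.
- binder: Open blue plastic colour-chart binder, fixed. Origin: underside, under the middle of the spine; y runs along the spine, +x to the left cover (robot's left, within 30 degrees), z up. Covers 8 mm thick, 150 mm along y, from 6 to 116 mm out: right cover at -x, left cover at +x. The leaf's hinge line is at x = 0, 11 mm above the desk; steel hinge pins at its ends rise to 15.5 mm.
- leaf (a joint): Angle of the white rigid leaf, rad: 0 = flat on the right cover, 1.57 = upright, 3.14 (stop) = flat on the left cover. Plate 100 mm out from the hinge line, 124 mm along it, 4 mm thick, 60 g, colour chips on both faces. Starts partly raised over the right cover. Stiff hinge (0.05 N m friction): it stays at any angle it is left at; about 1 N at the free edge moves it.
- leaf_edge (a point): Middle of the leaf's free edge, 100 mm from the hinge line, half-way through its thickness; turns with the leaf.
- anchor_center (a point): Middle of the flat silver anchor casting, half-way up. Along its x: shank 10 mm thick, from the ring end at -37 mm to the crown at +33 mm; 50 mm across the arms (y), 10 mm thick, about 60 g, loose. It starts lying on the left cover, centre 13 mm above the desk; lying on the cork its centre is 5 mm above the desk.
- hull: White plastic ship hull, 170 x 46 x 44 mm, standing loose on the desk to the left; origin under its middle, length along its x. Bystander.
- mast: Brown plastic mast with yard, 160 x 70 x 8 mm, lying loose to the right; origin under its middle, length along its x. Bystander.
- paint_jar: Amber paint jar with red cap, 36 mm across, 45 mm high, standing loose to the right; origin under its middle. Bystander.
- pin_vise: Steel pin vise, 110 x 11 x 11 mm, lying along the black magnetic strip at the back; origin on its underside. Bystander.
- scraper: Steel micro scraper, 110 x 11 x 11 mm, lying along the black magnetic strip at the back; origin on its underside. Bystander. (Also on the desk, fixed and out of the way: a closed tin case, 50 mm high, at the back left.)

How it is judged:
By the outcome, as a careful person would: the job done as asked, in the order asked, and still so for the second after the job is handed in, with the robot touching nothing.
It also fails if it takes over 67 s, if anything falls off the work surface, if the arm or the gripper's body presses on something with over 40 N, if the wrist force passes 120 N, or if a joint passes its speed limit or range.

## Robot

A 6-joint arm with a two-finger parallel gripper is mounted at the origin on the work surface. World frame = base frame: x ahead of the robot, y to its left, z up, the work surface at z = 0. Lengths are in m, angles in rad, forces in N, time in s.
With the tool pointing down it reaches from about 0.4 to 0.825 m from the base axis. Payload 7 kg.
Tool frame: the origin (TCP) lies at the very end of the fingers, on their centre line; the grasp point (between the pads) lies 19 mm behind it (grip_depth is the distance from the TCP to the grasp point, in m); z points along the fingers, y is the direction in which the jaws open and shut (so a half turn about z gives the same grasp; the last joint's range is limited). The gripper opens to 88 mm and grips with 3 to 60 N. Pads are 19 mm wide; open, the fingers measure 130 mm over their backs; the gripper's body (78 mm by 193 mm) begins 47 mm behind the grasp point.
Start: joints at [-0.986, 0.359, 0.012, 0, -1.224, -0.288], TCP at [0.197, -0.645, 0.227] pointing down, gripper open.
Joint ranges: [-3.07, 3.07], [-1.43, 2.12], [-1.02, 1.25], [-3.03, 1.67], [-3.05, -0], [-3.03, 3.03]. Speed limits (rad/s): [2.39, 2.39, 3.01, 3.14, 3.14, 3.14].

## Interface

Orientations are given as [roll, pitch, yaw] about the fixed x, y, z axes, in that order (R = Rz(yaw) Ry(pitch) Rx(roll)).
In Python, from station import get_state, grab_frame, get_calibration, job_done, grip_depth gives the robot as it stands. The module is installed in compiled form; this text tells all that it offers.
- The arm moves only by the shell command python3 -m crank 'ROWS' [FORCE]. ROWS is JSON, a list of rows, each an object with "turn": the turn, a rotation vector about the tool's x, y, z each as a share of 2 pi rad, from -1 to 1, a list of three; "slide": the shift along the tool's x, y, z each as a share of 0.5 m, from -1 to 1, a list of three; "fingers": the opening, from -1 (shut) to 1 (fully open). A call has 1 to 5 rows; each row is the pose to reach, as a shift and turn from the pose commanded when the call began, along the tool's axes at that moment, turning the shorter way round; what a row does not reach only later rows make up. A row lasts 1/12 s, in which the tool goes at most 41.7 mm and 7.16 degrees, less where a joint would pass 70% of its speed; a pose out of reach is approached as far as the arm can. A call with a number of a shift or a turn outside -1 to 1 is refused whole. A call with a gripper value outside its range is refused whole. The fingers move at their own pace and stop on an object; FORCE is the grip in N (left out, the last holds). Time passes only in rows, so rows that repeat a pose let the fingers close. It gives the time, the measured TCP pose, the force and the opening at its end, in the units of the state.
- get_state(): the state, without advancing time (a new reading comes with each control period).
- grab_frame(name): name is "side" or "top" or "wrist"; returns the picture (420x560x3 uint8, red, green, blue); there is no depth.
- get_calibration(name): a dict with "K" (3x3 intrinsics, pixels), "pose" (4x4, takes a point from camera to world coordinates). Camera axes: x right, y up, looking along -z (the intrinsics and any distortion apply to the point x, -y, -z); pixel columns grow to the right and rows downward; lengths in m; the calibration is good to about 2 mm. The wrist camera is an equidistant fisheye: a pixel r from the principal point sees the ray r / f radians off the axis. A picture is of the moment at which its call begins: read the wrist's pose just before it. get_calibration takes no time and is no camera call; for the wrist camera it gives the pose at the moment of the call.
- job_done(): hands the job in, once; it reports no verdict.
The state is a dict: "t": time; "q": joint angles; "qd": joint speeds; "joint_efforts": joint torques, N m; "eef_pos": TCP position; "ee_rot": TCP orientation; "force": force on the tool from outside, world axes, zero at the start; "moment": the same for the moment, N m; "width": finger opening in m.
Only numpy, scipy, OpenCV 4.12 (cv2) and the standard library are available. Lean on these libraries where they do the work, as an engineer would, in place of code of your own. Each camera call takes 0.05 s, during which the arm holds its last target.

## Working session

There is one attempt and no reset: what is moved stays moved. The work goes in short steps, Python scripts to look and compute and a shell command to move; the robot and the scene stay as the last step left them, time stands still between calls to the robot, and variables do not carry over. Pictures are saved under pics/ and viewed, and the job is handed in when it is done.

```bash
mkdir -p pics
cat > h.py <<'E'
import numpy as np, cv2
from station import *
def save(name,fn):
    im=grab_frame(name); cv2.imwrite('pics/'+fn,cv2.cvtColor(im,cv2.COLOR_RGB2BGR)); return im
def ray(name,u,v,cal=None):
    c=cal or get_calibration(name);K=np.array(c["K"]);P=np.array(c["pose"])
    d=np.array([(u-K[0,2])/K[0,0],(v-K[1,2])/K[1,1],1.0]); d=np.array([d[0],-d[1],-d[2]])
    return P[:3,3],P[:3,:3]@d
def onz(name,u,v,z):
    o,d=ray(name,u,v); s=(z-o[2])/d[2]; return o+s*d
def proj(name,p):
    c=get_calibration(name);K=np.array(c["K"]);P=np.array(c["pose"])
    q=P[:3,:3].T@(np.array(p)-P[:3,3]); q=np.array([q[0],-q[1],-q[2]]); q=K@(q/q[2]); return q[:2]
E
python3 - <<'E'
from h import *
save('top','t0.png');save('side','s0.png')
print(get_state()); 
for n in('top','side'): print(get_calibration(n))
print(grip_depth)
E
```

```text
{'t': 0.1, 'q': array([-9.85882390e-01,  3.59337729e-01,  1.11534279e-02, -3.19155831e-04,
       -1.22411909e+00, -2.88106719e-01]), 'qd': array([ 0.00047381, -0.00134404,  0.00228898,  0.00121298,  0.00027328,
        0.00087985]), 'joint_efforts': array([ 1.07766969e-03, -5.84164953e+01,  2.93752527e+01,  7.01550946e+00,
        1.01897391e-02, -6.53669485e-05]), 'eef_pos': array([ 0.19726572, -0.6450659 ,  0.22570123]), 'ee_rot': array([ 3.14006244e+00, -1.40579931e-04, -2.84489400e+00]), 'force': array([-0.61390974,  0.64346806,  0.38990725]), 'moment': array([ 0.02141934,  0.02256864, -0.04804999]), 'width': 0.08762279341273577}
{'K': array([[427.55810279,   0.        , 272.235849  ],
       [  0.        , 427.55810279, 208.7509927 ],
       [  0.        ,   0.        ,   1.        ]]), 'pose': array([[-0.03770248,  0.97915955, -0.19956226,  0.40259776],
       [-0.99927239, -0.03579081,  0.0131795 ,  0.02011651],
       [ 0.00576234,  0.19991396,  0.97979651,  1.13108888],
       [ 0.        ,  0.        ,  0.        ,  1.        ]])}
{'K': array([[460.82346663,   0.        , 275.42595064],
       [  0.        , 460.82346663, 208.55227442],
       [  0.        ,   0.        ,   1.        ]]), 'pose': array([[-0.81090253,  0.38440816, -0.44121136,  0.05275912],
       [-0.58502229, -0.55011354,  0.59592283,  0.74905407],
       [-0.01363875,  0.7413538 ,  0.6709758 ,  0.90760768],
       [ 0.        ,  0.        ,  0.        ,  1.        ]])}
0.0188
```

View pics/t0.png

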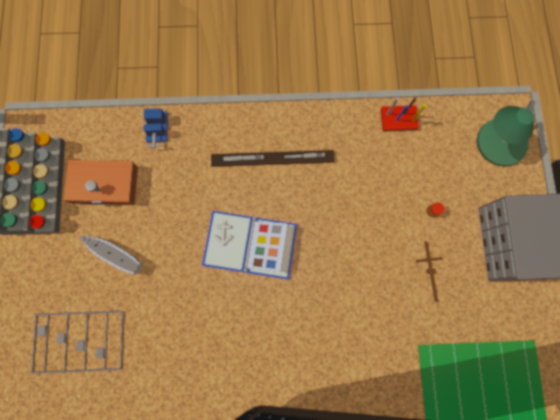

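View pics/s0.png

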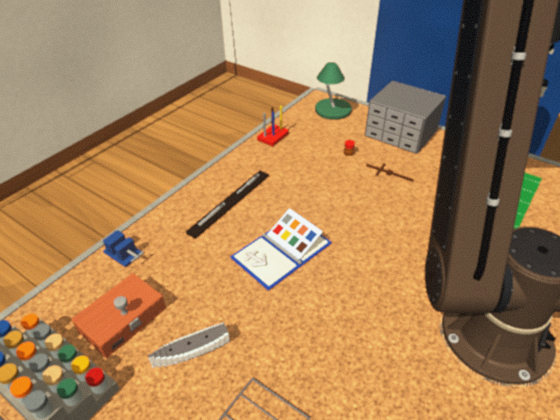

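The top view shows the binder around (250,245), with the anchor on its left cover near (225,233) and the leaf raised on the right. I'll enlarge both.

Run:
```python
import cv2
a=cv2.imread('pics/t0.png')[200:290,190:310]; cv2.imwrite('pics/t0z.png',cv2.resize(a,None,fx=6.5,fy=6.5,interpolation=cv2.INTER_CUBIC))
a=cv2.imread('pics/s0.png')[200:295,220:340]; cv2.imwrite('pics/s0z.png',cv2.resize(a,None,fx=6,fy=6,interpolation=cv2.INTER_CUBIC))
```

```text
(no output)
```

View pics/t0z.png

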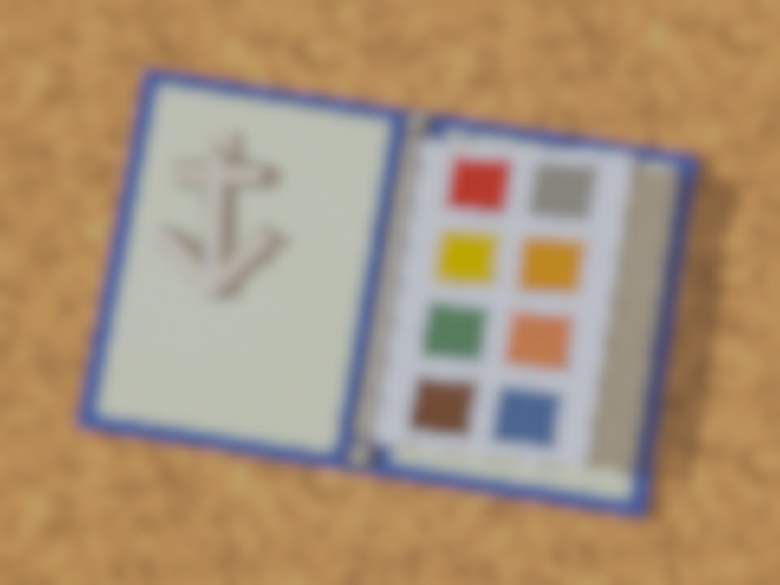

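View pics/s0z.png

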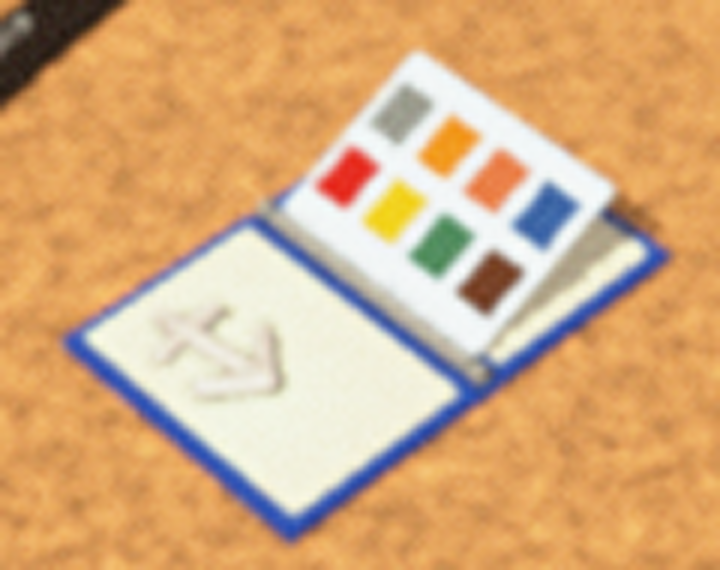

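The zooms show the cover corners, the anchor (ring at crop (232,130), crown at (222,297)) and the raised leaf. Next I compute their positions.

```bash
cat > m.py <<'E'
from h import *
T=lambda u,v:(190+(u+.5)/6.5-.5,200+(v+.5)/6.5-.5)
S=lambda u,v:(220+(u+.5)/6-.5,200+(v+.5)/6-.5)
pt=lambda u,v,z:onz('top',*T(u,v),z)
ps=lambda u,v,z:onz('side',*S(u,v),z)
np.set_printoptions(precision=4,suppress=True)
def tri(a,b):
    o1,d1=ray('top',*a);o2,d2=ray('side',*b)
    A=np.stack([d1,-d2],1);s=np.linalg.lstsq(A,o2-o1,rcond=None)[0]
    p,q=o1+s[0]*d1,o2+s[1]*d2; return (p+q)/2,np.linalg.norm(p-q)
E
python3 - <<'E'
from m import *
c=np.array([pt(148,70,.008),pt(80,430,.008),pt(700,157,.008),pt(643,517,.008)])
print(c); print('ctr',c.mean(0),np.linalg.norm(c[0]-c[2]),np.linalg.norm(c[0]-c[1]))
cs=np.array([ps(65,342,.008),ps(290,538,.008),ps(668,255,.008)]);print(cs,(cs[1]+cs[2])/2)
X=(c[0]+c[1]-c[2]-c[3])[:2];Y=(c[0]+c[2]-c[1]-c[3])[:2]
print('yaw from X',np.arctan2(X[1],X[0]),'Y',np.arctan2(Y[1],Y[0])-np.pi/2)
print('pins',pt(418,125,.0155),pt(363,455,.0155),'side',ps(265,213,.0155),ps(482,375,.0155))
print('anchor ring/crown',pt(230,132,.016),pt(222,297,.016),ps(165,320,.016),ps(278,390,.016))
print('arms',pt(165,235,.016),pt(285,240,.016),'side',ps(200,390,.016),ps(268,330,.016))
for n,a,b in(('edge back',(633,155),(418,52)),('edge front',(590,465),(612,188))): print(n,tri(T(*a),S(*b)))
E
```

```text
[[ 0.6328  0.1654  0.008 ]
 [ 0.4865  0.194   0.008 ]
 [ 0.5882 -0.0601  0.008 ]
 [ 0.4436 -0.0301  0.008 ]]
ctr [0.5378 0.0673 0.008 ] 0.22981838615226036 0.1491105697213013
[[ 0.6313  0.1692  0.008 ]
 [ 0.4878  0.1984  0.008 ]
 [ 0.4435 -0.0265  0.008 ]] [0.4656 0.086  0.008 ]
yaw from X 1.3785663596084279 Y -1.7695905152650493
pins [0.6044 0.0547 0.0155] [0.4719 0.0805 0.0155] side [0.6026 0.0619 0.0155] [0.4689 0.0862 0.0155]
anchor ring/crown [0.6042 0.1313 0.016 ] [0.537  0.1355 0.016 ] [0.5988 0.1394 0.016 ] [0.5346 0.1432 0.016 ]
arms [0.563  0.1581 0.016 ] [0.5591 0.1098 0.016 ] side [0.5617 0.1623 0.016 ] [0.5586 0.1183 0.016 ]
edge back (array([ 0.5822, -0.0304,  0.0558]), np.float64(0.0003128159713019381))
edge front (array([ 0.4633, -0.0082,  0.0537]), np.float64(0.0019917434976365945))
```

```bash
cat > g.py <<'E'
# python3 g.py bx by z(mm, binder frame) tilt(deg, + = fingers toward binder +x) : print slide/turn
import sys; from m import *
from scipy.spatial.transform import Rotation as Ro
yaw=1.3785; O=np.array([.5375,.0695,0]); B=Ro.from_euler('z',yaw).as_matrix()
def cur():
    s=get_state(); return s,np.array(s['eef_pos']),Ro.from_euler('xyz',s['ee_rot'])
if __name__=='__main__':
    s,p,R=cur()
    l=B.T@(p-O)*1000; Z=B.T@R.as_matrix()[:,2]
    print('t',round(s['t'],2),'binder mm',l.round(1),'toolz',Z,'F_b',B.T@s['force'],'w',round(s['width'],4),'q',s['q'].round(2))
    if len(sys.argv)>4:
        a=list(map(float,sys.argv[1:5])); off=float(sys.argv[5]) if len(sys.argv)>5 else 0
        P=O+B@(np.array(a[:3])/1000)
        Rt=Ro.from_euler('xyz',[np.pi,0,-1.763+np.deg2rad(off)])*Ro.from_euler('y',-a[3],degrees=True)
        print('slide',(R.inv().apply(P-p)/.5).round(4),'turn',((R.inv()*Rt).as_rotvec()/2/np.pi).round(4))
E
python3 g.py 28 -20 150 0
```

```text
t 0.1 binder mm [-766.4  197.4  225.7] toolz [ 0.0013  0.0008 -1.    ] F_b [0.5143 0.7256 0.3899] w 0.0876 q [-0.99  0.36  0.01 -0.   -1.22 -0.29]
slide [-1.1302  1.1982  0.1531] turn [ 0.0002  0.0001 -0.1722]
```

```bash
python3 -m crank '[{"turn":[0,0,-0.08],"slide":[-0.6,0.6,0],"fingers":-1},{"turn":[0,0,-0.08],"slide":[-0.6,0.6,0],"fingers":-1},{"turn":[0,0,-0.08],"slide":[-0.6,0.6,0],"fingers":-1},{"turn":[0,0,-0.08],"slide":[-0.6,0.6,0],"fingers":-1},{"turn":[0,0,-0.08],"slide":[-0.6,0.6,0],"fingers":-1}]' 5; python3 g.py 28 -20 150 0
```

```text
t: 0.52
eef_pos: [0.2954, -0.4597, 0.2261]
ee_rot: [3.141, 0.0, -2.334]
force: [1.1, 0.3, 0.4]
width: 0.0597
t 0.52 binder mm [-565.7  136.5  226.1] toolz [ 0.0005  0.0006 -1.    ] F_b [ 0.5028 -1.0199  0.3816] w 0.0597 q [-0.64  0.15 -0.27 -0.   -1.15 -0.12]
slide [-1.1681  0.3786  0.1525] turn [ 0.0001  0.     -0.0909]
```

```bash
python3 -m crank '[{"turn":[0,0,-0.09],"slide":[-0.98,0.32,0],"fingers":-1},{"turn":[0,0,-0.09],"slide":[-0.98,0.32,0],"fingers":-1},{"turn":[0,0,-0.09],"slide":[-0.98,0.32,0],"fingers":-1},{"turn":[0,0,-0.09],"slide":[-0.98,0.32,0],"fingers":-1},{"turn":[0,0,-0.09],"slide":[-0.98,0.32,0],"fingers":-1}]' 5; python3 g.py 28 -20 150 0
```

```text
t: 0.93
eef_pos: [0.3871, -0.2725, 0.2266]
ee_rot: [-3.141, 0.0, -1.77]
force: [0.5, -0.2, -0.3]
width: 0.0265
t 0.93 binder mm [-364.4   82.3  226.6] toolz [ 0.0001 -0.0002 -1.    ] F_b [-0.0662 -0.5481 -0.3497] w 0.0265 q [-0.2   0.02 -0.41 -0.   -1.13 -0.  ]
slide [-0.7862 -0.1993  0.1533] turn [-0.      0.     -0.0011]
```

```bash
python3 -m crank '[{"turn":[0,0,0],"slide":[-0.80,0,0.05],"fingers":-1},{"turn":[0,0,0],"slide":[-0.80,0,0.05],"fingers":-1},{"turn":[0,0,0],"slide":[-0.80,0,0.05],"fingers":-1},{"turn":[0,0,0],"slide":[-0.80,0,0.05],"fingers":-1},{"turn":[0,0,0],"slide":[-0.80,0,0.05],"fingers":-1}]'; python3 g.py 28 -20 150 0
```

```text
t: 1.35
eef_pos: [0.429, -0.0689, 0.2136]
ee_rot: [-3.141, 0.0, -1.777]
force: [1.1, -0.2, -0.8]
width: 0.0007
t 1.35 binder mm [-156.6   80.   213.6] toolz [ 0.0004 -0.0004 -1.    ] F_b [ 0.0528 -1.1519 -0.8425] w 0.0007 q [ 0.3  -0.04 -0.51 -0.   -1.1  -0.5 ]
slide [-0.3717 -0.1949  0.1274] turn [-0.0001  0.0001 -0.0022]
```

```bash
python3 -m crank '[{"turn":[0,0,-0.002],"slide":[-0.37,-0.194,0.12],"fingers":-1},{"turn":[0,0,-0.002],"slide":[-0.37,-0.194,0.12],"fingers":-1},{"turn":[0,0,-0.002],"slide":[-0.37,-0.194,0.12],"fingers":-1},{"turn":[0,0,-0.002],"slide":[-0.37,-0.194,0.12],"fingers":-1},{"turn":[0,0,-0.002],"slide":[-0.37,-0.194,0.12],"fingers":-1}]'; python3 -m crank '[{"turn":[0,0,0],"slide":[0,0,0],"fingers":-1},{"turn":[0,0,0],"slide":[0,0,0],"fingers":-1}]'; python3 g.py 28 -20 60 0
python3 - <<'E'
from m import *
save('wrist','w1.png'); print(get_calibration('wrist'))
E
```

```text
t: 1.77
eef_pos: [0.5573, 0.0856, 0.1553]
ee_rot: [3.141, -0.0, -1.764]
force: [0.5, -0.2, 0.5]
width: 0.0007
t: 1.93
eef_pos: [0.5567, 0.085, 0.1539]
ee_rot: [3.139, -0.002, -1.762]
force: [-0.2, -0.9, -0.1]
width: 0.0004
t 1.93 binder mm [ 18.9 -15.9 153.9] toolz [-0.0023  0.003  -1.    ] F_b [-0.9177  0.0358 -0.0957] w 0.0004 q [ 0.5   0.24 -0.34 -0.   -1.   -0.69]
slide [-0.0187 -0.0088  0.1877] turn [ 0.0005 -0.0004  0.0001]
{'K': array([[325.1923,   0.    , 277.7857],
       [  0.    , 325.1923, 213.4442],
       [  0.    ,   0.    ,   1.    ]]), 'pose': array([[-0.9815, -0.1856, -0.0468,  0.5433],
       [ 0.1914, -0.9487, -0.2516,  0.0151],
       [ 0.0023, -0.2559,  0.9667,  0.313 ],
       [ 0.    ,  0.    ,  0.    ,  1.    ]])}
```

View pics/w1.png

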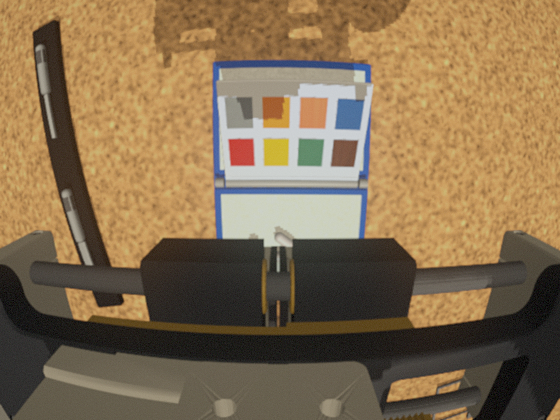

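Run:
```python
from m import *
a=cv2.imread('pics/w1.png')[180:340,170:390]; cv2.imwrite('pics/w1z.png',cv2.resize(a,None,fx=3.6,fy=3.6,interpolation=cv2.INTER_CUBIC))
from g import *
c=get_calibration('wrist');P=c['pose'];s,p,R=cur()
def pw(X):
    q=P[:3,:3].T@(X-P[:3,3]);q=np.array([q[0],-q[1],-q[2]]);r=np.hypot(*q[:2]);th=np.arctan2(r,q[2]);return np.array([277.79,213.44])+325.19*th*q[:2]/r
for v in([0,0,0],[.0095,.02,0],[.0095,-.02,0],[.0095,.02,-.04],[.0095,-.02,-.04]): print(v,pw(p+R.apply(v)))
save('side','s1.png'); a=cv2.imread('pics/s1.png')[90:300,180:390]; cv2.imwrite('pics/s1z.png',cv2.resize(a,None,fx=2.8,fy=2.8,interpolation=cv2.INTER_CUBIC))
```

```text
[0, 0, 0] [278.0691 264.9395]
[0.0095, 0.02, 0] [316.3479 248.1024]
[0.0095, -0.02, 0] [239.7847 248.1253]
[0.0095, 0.02, -0.04] [327.0961 282.9706]
[0.0095, -0.02, -0.04] [229.1874 283.0078]
```

View pics/w1z.png

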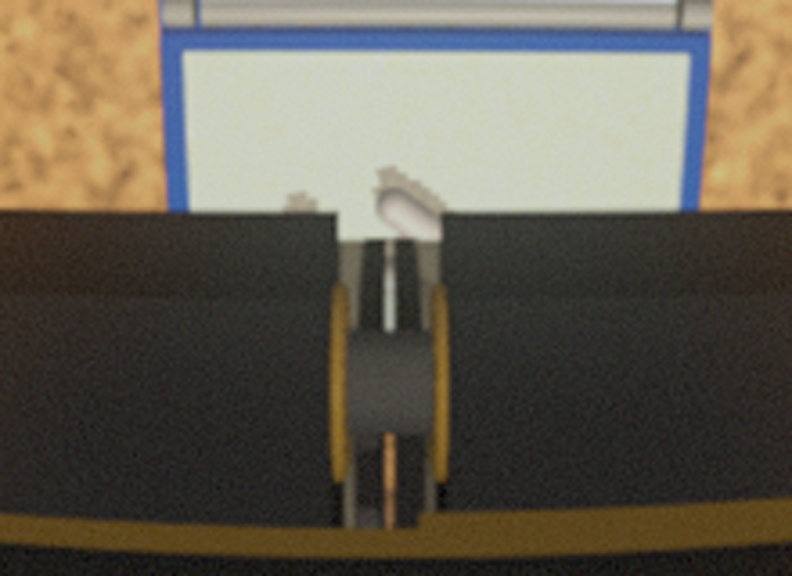

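View pics/s1z.png

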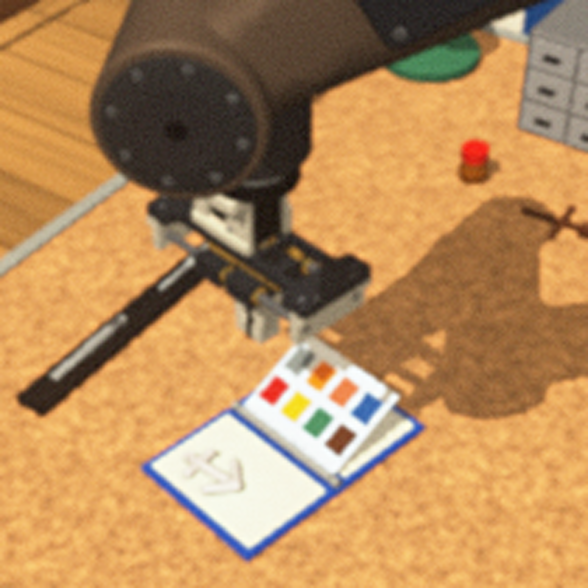

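```bash
python3 -m crank '[{"turn":[0.0005,0,0],"slide":[-0.01,-0.009,0.19],"fingers":-1},{"turn":[0.0005,0,0],"slide":[-0.01,-0.009,0.19],"fingers":-1},{"turn":[0.0005,0,0],"slide":[-0.01,-0.009,0.19],"fingers":-1},{"turn":[0.0005,0,0],"slide":[-0.01,-0.009,0.19],"fingers":-1},{"turn":[0.0005,0,0],"slide":[-0.01,-0.009,0.19],"fingers":-1}]'; python3 g.py 26 -20 12 0
python3 - <<'E'
from m import *
save('side','s2.png'); a=cv2.imread('pics/s2.png')[150:300,200:380]; cv2.imwrite('pics/s2z.png',cv2.resize(a,None,fx=4,fy=4,interpolation=cv2.INTER_CUBIC))
E
```

```text
t: 2.45
eef_pos: [0.5618, 0.0868, 0.0617]
ee_rot: [-3.138, -0.0, -1.765]
force: [0.7, 0.2, 1.0]
width: 0.0005
t 2.45 binder mm [ 21.7 -20.6  61.7] toolz [-0.0005 -0.0031 -1.    ] F_b [ 0.342  -0.6817  1.0215] w 0.0005 q [ 0.5   0.35 -0.43  0.   -0.79 -0.7 ]
slide [-0.0087  0.0014  0.0994] turn [-0.0005 -0.0001 -0.0003]
```

View pics/s2z.png

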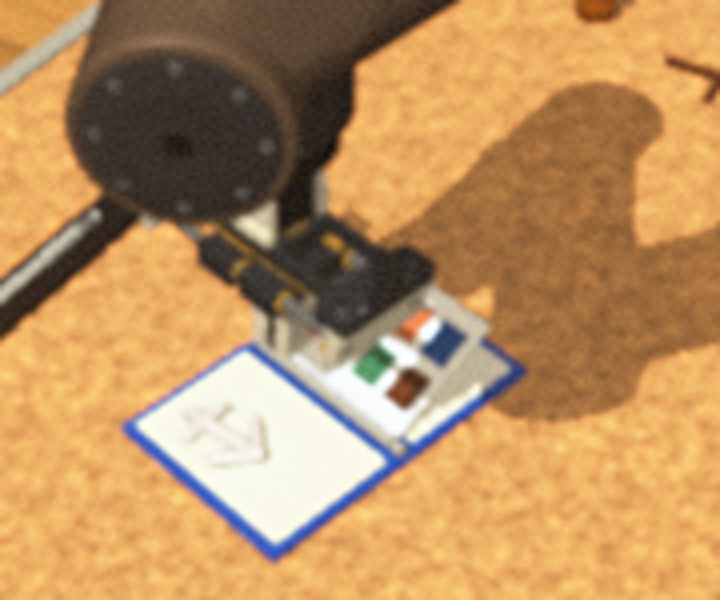

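```bash
python3 -m crank '[{"turn":[0,0,0],"slide":[-0.009,0,0.04],"fingers":-1},{"turn":[0,0,0],"slide":[-0.009,0,0.07],"fingers":-1},{"turn":[0,0,0],"slide":[-0.009,0,0.095],"fingers":-1},{"turn":[0,0,0],"slide":[-0.009,0,0.098],"fingers":-1},{"turn":[0,0,0],"slide":[-0.009,0,0.098],"fingers":-1}]'; python3 g.py 40 -20 12 0
python3 - <<'E'
from m import *
save('side','s3.png'); a=cv2.imread('pics/s3.png')[180:300,200:350]; cv2.imwrite('pics/s3z.png',cv2.resize(a,None,fx=5,fy=5,interpolation=cv2.INTER_CUBIC))
E
```

```text
t: 2.92
eef_pos: [0.5636, 0.0922, 0.0134]
ee_rot: [-3.137, 0.001, -1.764]
force: [0.4, 0.6, 0.2]
width: 0.0002
t 2.92 binder mm [ 27.3 -21.3  13.4] toolz [ 0.0008 -0.0044 -1.    ] F_b [ 0.6471 -0.3315  0.1507] w 0.0002 q [ 0.51  0.41 -0.47  0.   -0.68 -0.7 ]
slide [-0.0255  0.0027  0.0028] turn [-0.0007  0.0001 -0.0002]
```

View pics/s3z.png

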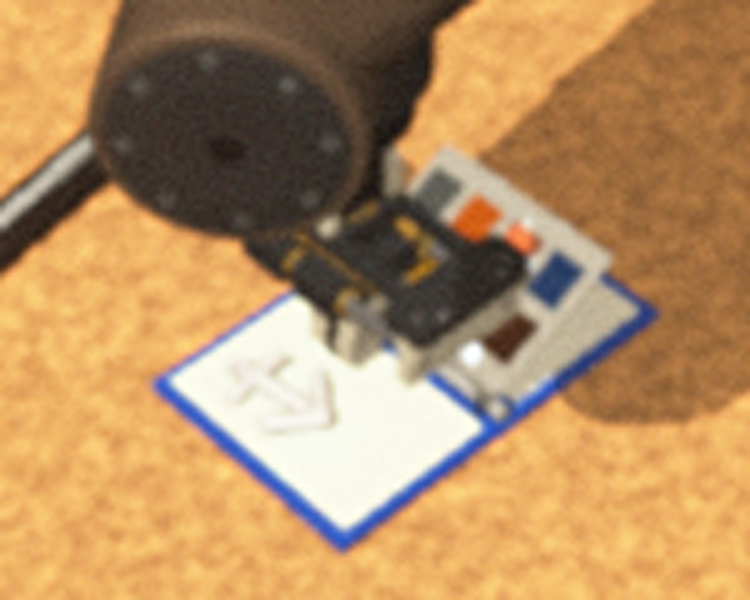

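```bash
python3 -m crank '[{"turn":[0,0,0],"slide":[-0.008,0.002,0.003],"fingers":-1},{"turn":[0,0,0],"slide":[-0.016,0.002,0.003],"fingers":-1},{"turn":[0,0,0],"slide":[-0.024,0.002,0.003],"fingers":-1},{"turn":[0,0,0],"slide":[-0.032,0.002,0.003],"fingers":-1},{"turn":[0,0,0],"slide":[-0.040,0.002,0.003],"fingers":-1}]'; python3 g.py 40 -20 12 0
python3 -m crank '[{"turn":[0,0,0],"slide":[-0.008,0,0],"fingers":-1},{"turn":[0,0,0],"slide":[-0.016,0,0],"fingers":-1},{"turn":[0,0,0],"slide":[-0.024,0,0],"fingers":-1},{"turn":[0,0,0],"slide":[-0.032,0,0],"fingers":-1},{"turn":[0,0,0],"slide":[-0.040,0,0],"fingers":-1}]'; python3 g.py 40 -20 12 0
python3 - <<'E'
from m import *
save('side','s4.png'); a=cv2.imread('pics/s4.png')[180:300,200:350]; cv2.imwrite('pics/s4z.png',cv2.resize(a,None,fx=5,fy=5,interpolation=cv2.INTER_CUBIC))
E
```

```text
t: 3.38
eef_pos: [0.5663, 0.1123, 0.0112]
ee_rot: [-3.138, 0.0, -1.764]
force: [-0.2, -2.6, 4.6]
width: 0.0006
t 3.38 binder mm [ 47.5 -20.1  11.2] toolz [ 0.     -0.0038 -1.    ] F_b [-2.564  -0.286   4.5905] w 0.0006 q [ 0.54  0.43 -0.46  0.   -0.69 -0.73]
slide [ 0.0151  0.0001 -0.0016] turn [-0.0006  0.     -0.0001]
t: 3.8
eef_pos: [0.5698, 0.1321, 0.0104]
ee_rot: [-3.139, 0.0, -1.764]
force: [-0.7, -2.5, 0.8]
width: 0.0005
t 3.8 binder mm [ 67.6 -19.7  10.4] toolz [ 0.0001 -0.003  -1.    ] F_b [-2.6184  0.1559  0.8413] w 0.0005 q [ 0.56  0.44 -0.44  0.   -0.69 -0.76]
slide [ 0.0552 -0.0006 -0.0032] turn [-0.0005  0.     -0.0002]
```

View pics/s4z.png

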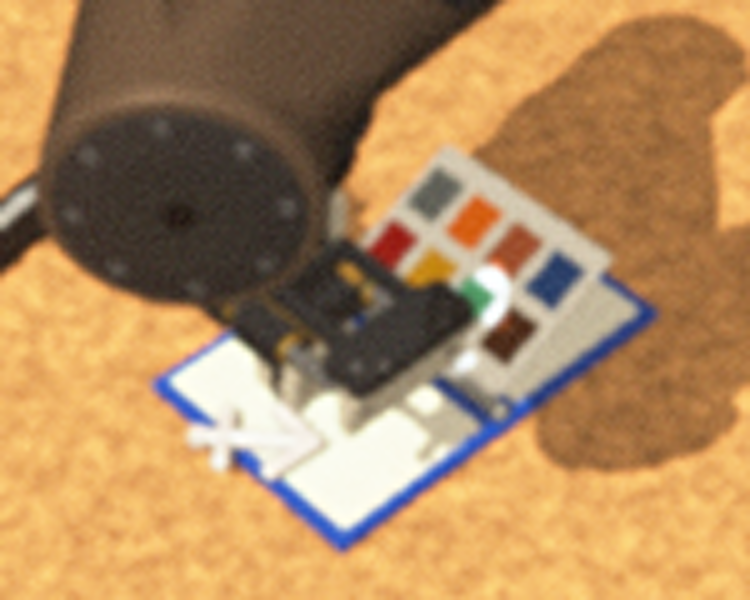

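```bash
cat > a.py <<'E'
from g import *
def sb(u,v,z,k=5,ox=200,oy=180): 
    p=onz('side',ox+(u+.5)/k-.5,oy+(v+.5)/k-.5,z); p[1]-=.005; return (B.T@(p-O)*1000).round(0)
E
python3 - <<'E'
from a import *
for n,u,v in(('ring',193,437),('crown',328,440),('stockA',220,465),('stockB',232,405),('armL',270,470),('armR',285,400)): print(n,sb(u,v,.016))
print('corner check', sb(158,385,.008),sb(343,548,.008))
E
```

```text
ring [123. -27.  16.]
crown [75. 22. 16.]
stockA [125.  -3.  16.]
stockB [ 95. -29.  16.]
armL [109.  17.  16.]
armR [ 73. -13.  16.]
corner check [109. -73.   8.] [111.  73.   8.]
```

The anchor turned about 45°: crown now nearest robot, its ring overhanging the edge. I'll back off, shift about 25 mm along +y so that I push both the crown and the arm tip, then go on.

```bash
python3 -m crank '[{"turn":[0,0,0],"slide":[0.012,0,-0.002],"fingers":-1},{"turn":[0,0,0],"slide":[0.012,0.02,-0.002],"fingers":-1},{"turn":[0,0,0],"slide":[0.012,0.05,-0.002],"fingers":-1},{"turn":[0,0,0],"slide":[0.012,0.052,-0.002],"fingers":-1},{"turn":[0,0,0],"slide":[0.006,0.052,-0.002],"fingers":-1}]'; python3 g.py 40 -20 12 0
python3 -m crank '[{"turn":[0,0,0],"slide":[-0.006,0,0],"fingers":-1},{"turn":[0,0,0],"slide":[-0.012,0,0],"fingers":-1},{"turn":[0,0,0],"slide":[-0.018,0,0],"fingers":-1},{"turn":[0,0,0],"slide":[-0.024,0,0],"fingers":-1},{"turn":[0,0,0],"slide":[-0.030,0,0],"fingers":-1}]'; python3 g.py 40 -20 12 0
python3 - <<'E'
from m import *
save('side','s5.png'); a=cv2.imread('pics/s5.png')[180:300,200:350]; cv2.imwrite('pics/s5z.png',cv2.resize(a,None,fx=5,fy=5,interpolation=cv2.INTER_CUBIC))
E
```

```text
t: 4.27
eef_pos: [0.5424, 0.1331, 0.0115]
ee_rot: [-3.139, -0.0, -1.764]
force: [0.4, 0.0, 0.5]
width: 0.0007
t 4.27 binder mm [63.4  7.3 11.5] toolz [-0.0003 -0.0025 -1.    ] F_b [ 0.1037 -0.4078  0.4536] w 0.0007 q [ 0.59  0.4  -0.5   0.   -0.67 -0.79]
slide [ 0.0468 -0.0547 -0.0008] turn [-0.0004 -0.     -0.0002]
t: 4.68
eef_pos: [0.5468, 0.1485, 0.0115]
ee_rot: [-3.138, -0.0, -1.764]
force: [0.1, -1.3, 2.5]
width: 0.0006
t 4.68 binder mm [79.3  6.  11.5] toolz [-0.0002 -0.0032 -1.    ] F_b [-1.2183 -0.3872  2.4972] w 0.0006 q [ 0.61  0.41 -0.48  0.   -0.68 -0.81]
slide [ 0.0786 -0.052  -0.0009] turn [-0.0005 -0.     -0.0002]
```

View pics/s5z.png

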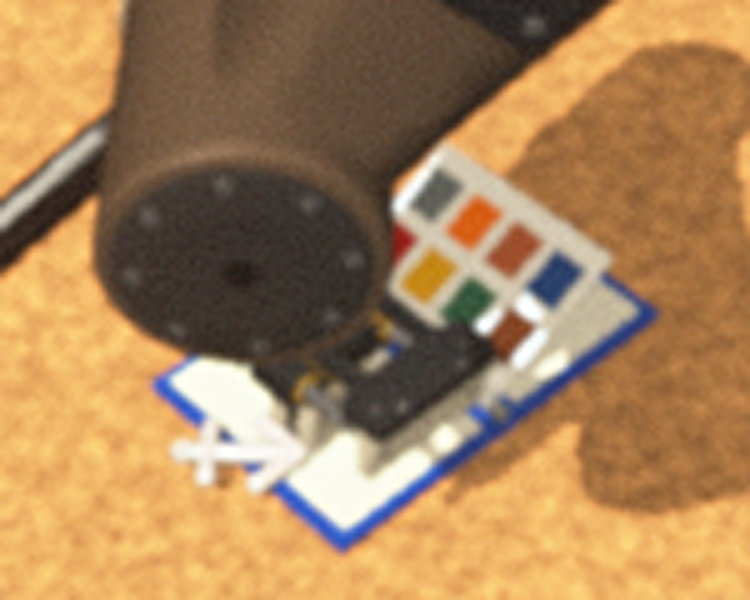

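Anchor is now translating; its ring and stock are past the edge. I continue.

```bash
python3 -m crank '[{"turn":[0,0,0],"slide":[-0.006,0,0],"fingers":-1},{"turn":[0,0,0],"slide":[-0.012,0,0],"fingers":-1},{"turn":[0,0,0],"slide":[-0.018,0,0],"fingers":-1},{"turn":[0,0,0],"slide":[-0.024,0,0],"fingers":-1},{"turn":[0,0,0],"slide":[-0.030,0,0],"fingers":-1}]'; python3 g.py 40 -20 12 0
python3 - <<'E'
from m import *
save('side','s6.png'); a=cv2.imread('pics/s6.png')[180:300,200:350]; cv2.imwrite('pics/s6z.png',cv2.resize(a,None,fx=5,fy=5,interpolation=cv2.INTER_CUBIC))
E
```

```text
t: 5.15
eef_pos: [0.5495, 0.1634, 0.0114]
ee_rot: [-3.138, 0.0, -1.764]
force: [-0.9, 0.1, 0.3]
width: 0.0002
t 5.15 binder mm [94.5  6.2 11.4] toolz [ 0.0001 -0.0032 -1.    ] F_b [-0.0456  0.8796  0.2728] w 0.0002 q [ 0.63  0.42 -0.47  0.   -0.68 -0.83]
slide [ 0.1089 -0.0525 -0.001 ] turn [-0.0005  0.     -0.0002]
```

View pics/s6z.png

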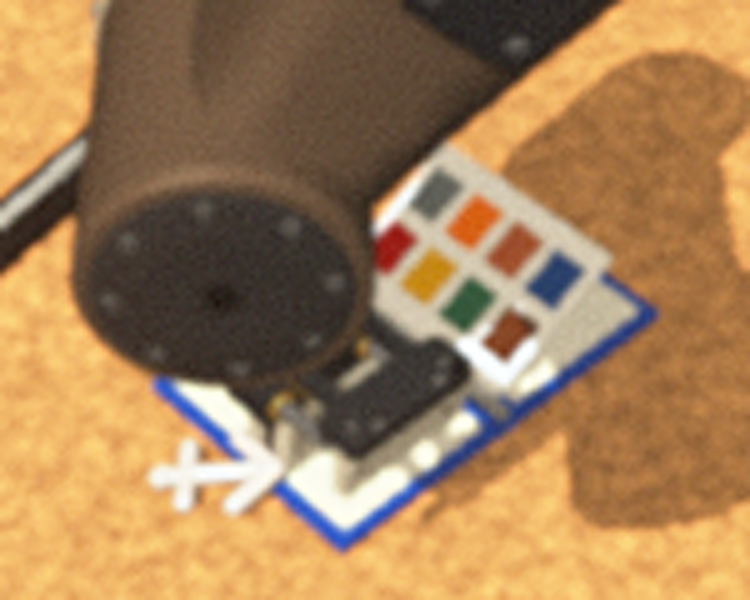

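```bash
python3 -m crank '[{"turn":[0,0,0],"slide":[-0.007,0,0],"fingers":-1},{"turn":[0,0,0],"slide":[-0.014,0,0],"fingers":-1},{"turn":[0,0,0],"slide":[-0.021,0,0],"fingers":-1},{"turn":[0,0,0],"slide":[-0.028,0,0],"fingers":-1},{"turn":[0,0,0],"slide":[-0.035,0,0],"fingers":-1}]'; python3 g.py 40 -20 12 0
python3 - <<'E'
from m import *
save('side','s7.png'); a=cv2.imread('pics/s7.png')[180:300,200:350]; cv2.imwrite('pics/s7z.png',cv2.resize(a,None,fx=5,fy=5,interpolation=cv2.INTER_CUBIC))
E
```

```text
t: 5.62
eef_pos: [0.5529, 0.1807, 0.0115]
ee_rot: [-3.138, 0.0, -1.764]
force: [0.0, -0.2, -0.1]
width: 0.0009
t 5.62 binder mm [112.1   6.1  11.5] toolz [ 0.0001 -0.0032 -1.    ] F_b [-0.1506 -0.041  -0.0841] w 0.0009 q [ 0.65  0.43 -0.45  0.   -0.69 -0.85]
slide [ 0.1441 -0.0524 -0.0009] turn [-0.0005  0.     -0.0002]
```

View pics/s7z.png

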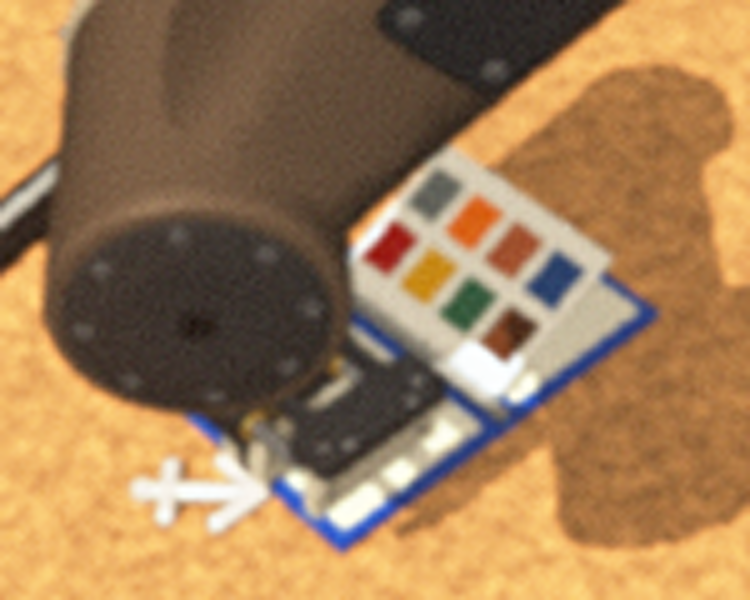

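```bash
python3 -m crank '[{"turn":[0,0,0],"slide":[-0.006,0,0],"fingers":-1},{"turn":[0,0,0],"slide":[-0.012,0,0],"fingers":-1},{"turn":[0,0,0],"slide":[-0.018,0,0],"fingers":-1},{"turn":[0,0,0],"slide":[-0.018,0,0],"fingers":-1}]';python3 g.py; python3 -m crank '[{"turn":[0,0,0],"slide":[0.02,0,-0.05],"fingers":-1},{"turn":[0,0,0],"slide":[0.1,0,-0.15],"fingers":-1},{"turn":[0,0,0],"slide":[0.18,0,-0.24],"fingers":-1},{"turn":[0,0,0],"slide":[0.26,0,-0.3],"fingers":-1},{"turn":[0,0,0],"slide":[0.34,0,-0.3],"fingers":-1}]'; python3 g.py -140 0 100 40
python3 - <<'E'
from m import *
save('side','s8.png'); a=cv2.imread('pics/s8.png')[180:300,180:330]; cv2.imwrite('pics/s8z.png',cv2.resize(a,None,fx=5,fy=5,interpolation=cv2.INTER_CUBIC))
save('top','t8.png'); a=cv2.imread('pics/t8.png')[190:290,160:310]; cv2.imwrite('pics/t8z.png',cv2.resize(a,None,fx=5,fy=5,interpolation=cv2.INTER_CUBIC))
E
```

```text
t: 6.0
eef_pos: [0.5548, 0.1897, 0.0115]
ee_rot: [-3.138, 0.0, -1.764]
force: [-0.3, -0.1, -0.7]
width: 0.0007
t 6.0 binder mm [121.3   6.   11.5] toolz [ 0.0002 -0.0034 -1.    ] F_b [-0.2081  0.2881 -0.7111] w 0.0007 q [ 0.66  0.44 -0.44  0.   -0.7  -0.86]
t: 6.42
eef_pos: [0.5298, 0.0593, 0.1485]
ee_rot: [-3.135, 0.002, -1.762]
force: [2.2, 0.3, 1.0]
width: 0.0006
t 6.42 binder mm [-11.5   5.6 148.5] toolz [ 0.002  -0.0069 -1.    ] F_b [ 0.702  -2.1338  1.0357] w 0.0006 q [ 0.48  0.19 -0.42  0.   -0.96 -0.67]
slide [ 0.2572 -0.0102  0.0966] turn [-0.001  -0.1108  0.0005]
```

View pics/s8z.png

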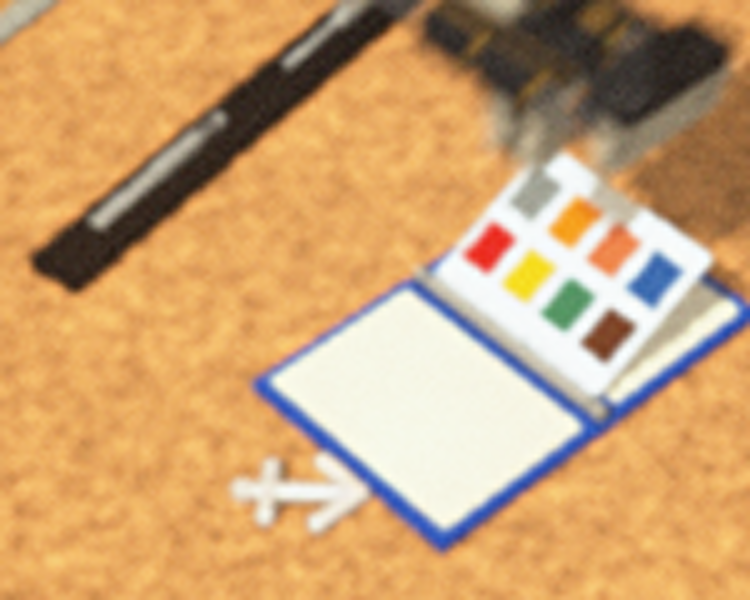

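View pics/t8z.png

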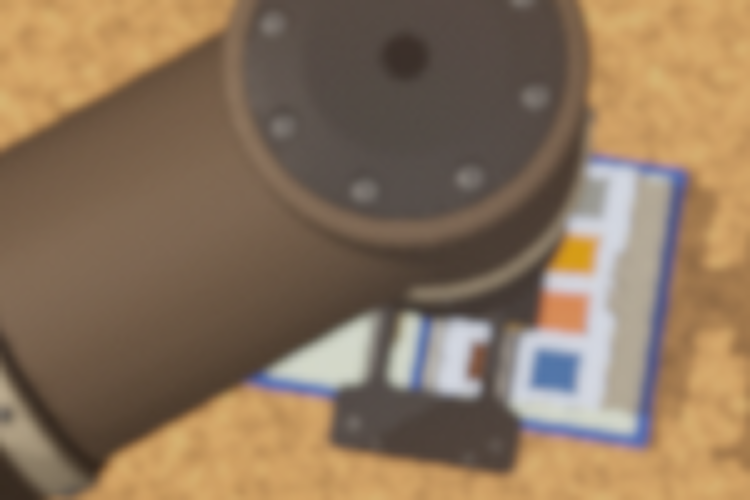

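Run:
```python
from a import *
q={n:sb(u,v,.010,5,180,180)+[6,0,0] for n,u,v in(('ring',232,490),('crown',370,492),('stA',268,458),('stB',266,524),('armA',323,457),('armB',316,530))}
for n in q: print(n,q[n])
print('L',np.linalg.norm(q['ring']-q['crown']),'arms',np.linalg.norm(q['armA']-q['armB']))
```

```text
ring [170. -25.  10.]
crown [121.  23.  10.]
stA [144. -29.  10.]
stB [171.   3.  10.]
armA [123. -10.  10.]
armB [156.  23.  10.]
L 68.59300255857006 arms 46.66904755831214
```

The side view shows the anchor on the cork clear of the cover; its foreshortened size matches lying flat (69 × 47 mm). Next is the leaf: I move to the right of it with a 40° tilt.

```bash
python3 -m crank '[{"turn":[0,-0.1108,0],"slide":[0.257,-0.01,0.05],"fingers":-1},{"turn":[0,-0.1108,0],"slide":[0.257,-0.01,0.05],"fingers":-1},{"turn":[0,-0.1108,0],"slide":[0.257,-0.01,0.05],"fingers":-1},{"turn":[0,-0.1108,0],"slide":[0.257,-0.01,0.05],"fingers":-1},{"turn":[0,-0.1108,0],"slide":[0.257,-0.01,0.05],"fingers":-1}]';  python3 g.py -125 0 60 40
```

```text
t: 6.93
eef_pos: [0.5096, -0.0689, 0.1208]
ee_rot: [3.138, 0.486, -1.763]
force: [-0.2, -0.8, -1.0]
width: 0.0003
t 6.93 binder mm [-141.2    1.   120.8] toolz [ 0.4669  0.0035 -0.8843] F_b [-0.8165  0.0817 -0.998 ] w 0.0003 q [-0.16  0.27 -0.26 -0.55 -1.09  0.24]
slide [ 0.0282 -0.0024  0.1227] turn [ 0.0006 -0.0338  0.    ]
```

```bash
python3 -m crank '[{"turn":[0,-0.034,0],"slide":[0.025,-0.002,0.123],"fingers":-1},{"turn":[0,-0.034,0],"slide":[0.025,-0.002,0.123],"fingers":-1},{"turn":[0,-0.034,0],"slide":[0.025,-0.002,0.123],"fingers":-1},{"turn":[0,-0.034,0],"slide":[0.025,-0.002,0.123],"fingers":-1},{"turn":[0,-0.034,0],"slide":[0.025,-0.002,0.123],"fingers":-1}]';  python3 g.py -105 0 30 40
python3 - <<'E'
from m import *
save('side','s9.png'); a=cv2.imread('pics/s9.png')[130:280,200:400]; cv2.imwrite('pics/s9z.png',cv2.resize(a,None,fx=4,fy=4,interpolation=cv2.INTER_CUBIC))
save('top','t9.png'); a=cv2.imread('pics/t9.png')[190:290,160:310]; cv2.imwrite('pics/t9z.png',cv2.resize(a,None,fx=5,fy=5,interpolation=cv2.INTER_CUBIC))
E
```

```text
t: 7.35
eef_pos: [0.5133, -0.0513, 0.0605]
ee_rot: [3.133, 0.693, -1.768]
force: [0.6, 0.1, 1.4]
width: 0.0004
t 7.35 binder mm [-123.2    0.7   60.5] toolz [ 0.6386  0.0057 -0.7695] F_b [ 0.1877 -0.5277  1.4493] w 0.0004 q [-0.3   0.43 -0.24 -0.77 -1.14  0.53]
slide [ 0.0109 -0.0018  0.0702] turn [ 0.0009 -0.0009 -0.0006]
```

View pics/s9z.png

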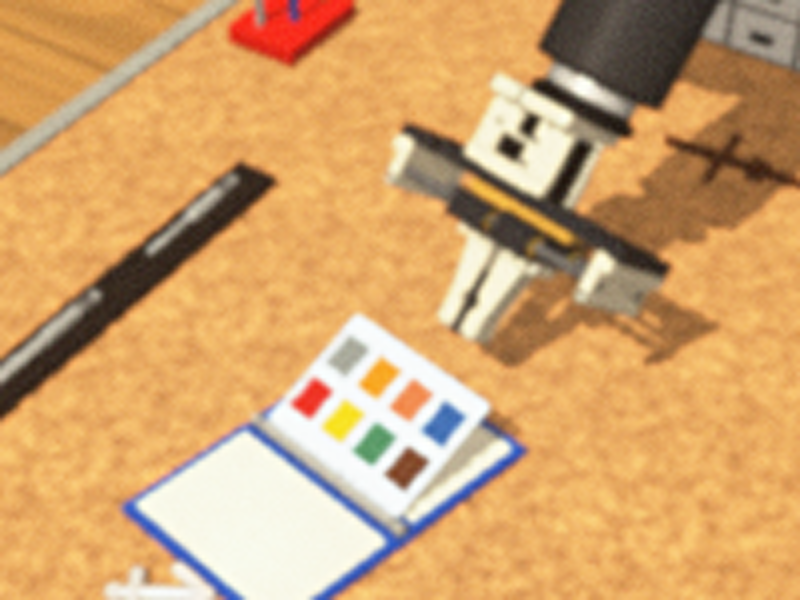

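View pics/t9z.png

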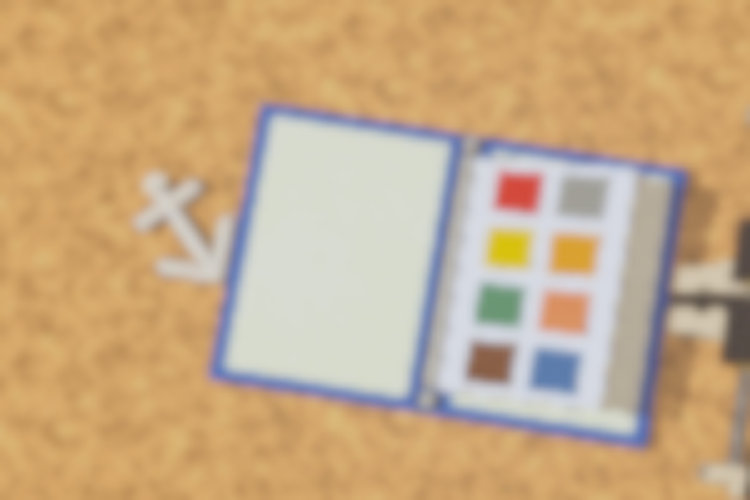

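Run:
```python
from a import *
def tb(u,v,z,k=5,ox=160,oy=190):
    return (B.T@(onz('top',ox+(u+.5)/k-.5,oy+(v+.5)/k-.5,z)-O)*1000).round(1)
for n,u,v in(('ring',152,178),('crown',216,284),('armA',231,222),('armB',160,268),('stA',195,185),('stB',140,225)): print(n,tb(u,v,.010))
print('edge',tb(262,104,.008),tb(214,378,.008))
a=cv2.imread('pics/t9.png')[215:255,180:230]; cv2.imwrite('pics/t9y.png',cv2.resize(a,None,fx=14,fy=14,interpolation=cv2.INTER_CUBIC))
```

```text
ring [163.2 -26.2  10. ]
crown [119.2  24.   10. ]
armA [117.5  -9.5  10. ]
armB [149.9  20.2  10. ]
stA [140. -26.  10.]
stB [164.6  -0.5  10. ]
edge [113.2 -75.    8. ] [111.4  72.3   8. ]
```

View pics/t9y.png

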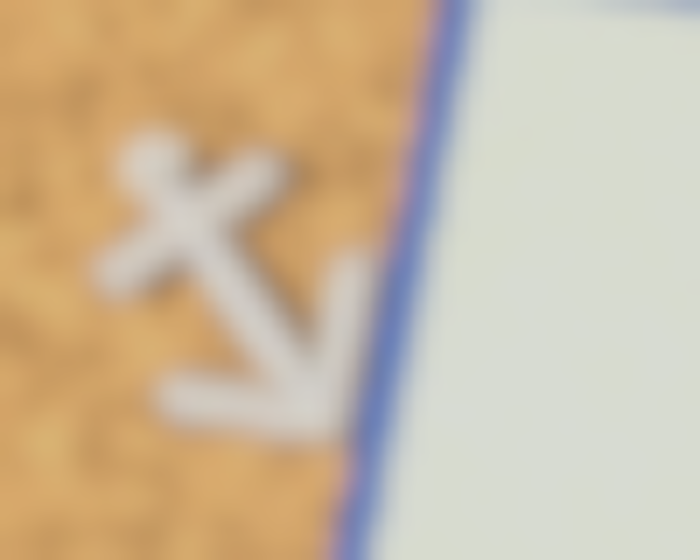

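The anchor lies beside the cover with the blue edge unbroken, and the fingers passed over it at 11.5 mm, so it's flat. Next, the fingers go under the leaf edge.

```bash
python3 -m crank '[{"turn":[0,0,0],"slide":[0.01,-0.002,0.035],"fingers":-1},{"turn":[0,0,0],"slide":[0.01,-0.002,0.07],"fingers":-1},{"turn":[0,0,0],"slide":[0.01,-0.002,0.07],"fingers":-1}]';  python3 g.py -86 0 28 40
```

```text
t: 7.7
eef_pos: [0.5172, -0.0298, 0.0308]
ee_rot: [3.135, 0.695, -1.764]
force: [-0.8, -1.0, 0.1]
width: 0.0006
t 7.7 binder mm [-101.3    0.9   30.8] toolz [ 0.6405  0.0065 -0.7679] F_b [-1.1205  0.6037  0.0722] w 0.0006 q [-0.27  0.47 -0.26 -0.81 -1.08  0.56]
slide [-0.02   -0.0019  0.0239] turn [ 0.001  -0.0005 -0.0001]
```

```bash
python3 -m crank '[{"turn":[0,0,0],"slide":[-0.01,-0.002,0.012],"fingers":-1},{"turn":[0,0,0],"slide":[-0.02,-0.002,0.024],"fingers":-1},{"turn":[0,0,0],"slide":[-0.02,-0.002,0.024],"fingers":-1}]';  python3 g.py -86 0 40 40
python3 - <<'E'
from m import *
save('side','s10.png'); a=cv2.imread('pics/s10.png')[150:300,200:350]; cv2.imwrite('pics/s10z.png',cv2.resize(a,None,fx=4,fy=4,interpolation=cv2.INTER_CUBIC))
E
```

```text
t: 7.95
eef_pos: [0.5219, -0.0161, 0.0286]
ee_rot: [3.136, 0.696, -1.764]
force: [0.4, -0.8, 0.7]
width: 0.0004
t 7.95 binder mm [-87.   -1.1  28.6] toolz [ 0.6409  0.0049 -0.7676] F_b [-0.7216 -0.5227  0.7434] w 0.0004 q [-0.25  0.47 -0.26 -0.82 -1.06  0.55]
slide [-0.0162  0.0023 -0.0162] turn [ 0.0008 -0.0004 -0.0002]
```

View pics/s10z.png

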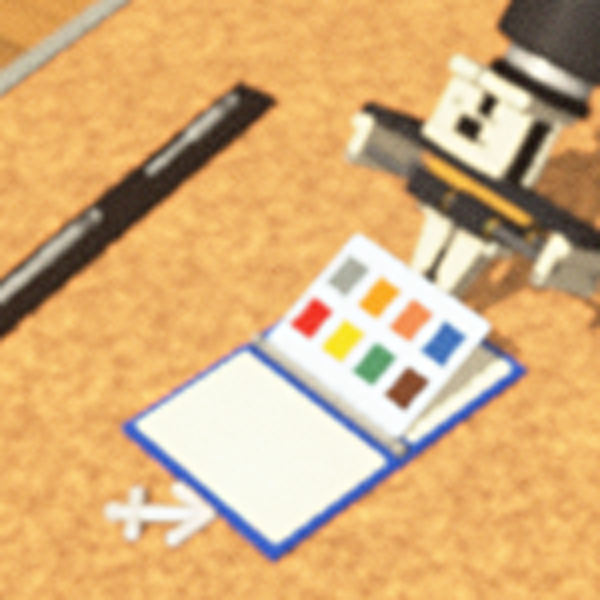

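```bash
cat > w.py <<'E'
import sys; from g import *
def pose(th,r=82):
    phi=np.interp(th,[26,60,90,110],[40,40,15,0]); a=np.deg2rad(th);f=np.deg2rad(phi)
    c=np.array([0,11])+r*np.array([-np.cos(a),np.sin(a)])+2*np.array([-np.sin(a),-np.cos(a)])
    P=c-9.5*np.array([np.cos(f),np.sin(f)]); return P,phi
s,p,R=cur(); l=B.T@(p-O)*1000
print('t',round(s['t'],2),'l',l.round(1),'F_b',(B.T@s['force']).round(1))
for th in map(float,sys.argv[1:]):
    P,phi=pose(th); X=O+B@(np.array([P[0],0,P[1]])/1000)
    Rt=Ro.from_euler('xyz',[np.pi,0,-1.763])*Ro.from_euler('y',-phi,degrees=True)
    print(th,P.round(1),phi.round(1),'slide',(R.inv().apply(X-p)/.5).round(3),'turn',((R.inv()*Rt).as_rotvec()/2/np.pi).round(4))
E
python3 w.py 20 24 28 32 36 40 44 48
```

```text
t 8.0 l [-87.8  -1.   28.3] F_b [ 0.6 -0.3  0.1]
20.0 [-85.   31.1] 40.0 slide [-0.008  0.002 -0.001] turn [ 0.0008 -0.0004 -0.0002]
24.0 [-83.   36.4] 40.0 slide [-0.018  0.002 -0.006] turn [ 0.0008 -0.0004 -0.0002]
28.0 [-80.6  41.6] 40.0 slide [-0.028  0.002 -0.011] turn [ 0.0008 -0.0004 -0.0002]
32.0 [-77.9  46.7] 40.0 slide [-0.039  0.002 -0.015] turn [ 0.0008 -0.0004 -0.0002]
36.0 [-74.8  51.5] 40.0 slide [-0.05   0.002 -0.019] turn [ 0.0008 -0.0004 -0.0002]
40.0 [-71.4  56.1] 40.0 slide [-0.061  0.002 -0.022] turn [ 0.0008 -0.0004 -0.0002]
44.0 [-67.7  60.4] 40.0 slide [-0.072  0.002 -0.023] turn [ 0.0008 -0.0004 -0.0002]
48.0 [-63.6  64.5] 40.0 slide [-0.083  0.002 -0.025] turn [ 0.0008 -0.0004 -0.0002]
```

```bash
python3 -m crank '[{"turn":[0,0,0],"slide":[-0.008,0.002,-0.001],"fingers":-1},{"turn":[0,0,0],"slide":[-0.018,0.002,-0.006],"fingers":-1},{"turn":[0,0,0],"slide":[-0.028,0.002,-0.011],"fingers":-1},{"turn":[0,0,0],"slide":[-0.039,0.002,-0.015],"fingers":-1},{"turn":[0,0,0],"slide":[-0.05,0.002,-0.019],"fingers":-1}]';  python3 w.py 40 44 48 52 56
python3 - <<'E'
from m import *
save('side','s11.png'); a=cv2.imread('pics/s11.png')[150:300,200:350]; cv2.imwrite('pics/s11z.png',cv2.resize(a,None,fx=4,fy=4,interpolation=cv2.INTER_CUBIC))
E
```

```text
t: 8.42
eef_pos: [0.5229, -0.0048, 0.051]
ee_rot: [3.133, 0.696, -1.769]
force: [-0.5, 0.3, -1.4]
width: 0.0004
t 8.42 l [-75.7   0.1  51. ] F_b [ 0.2  0.6 -1.4]
40.0 [-71.4  56.1] 40.0 slide [-0.013 -0.    -0.002] turn [ 0.0008 -0.0004 -0.0007]
44.0 [-67.7  60.4] 40.0 slide [-0.024 -0.    -0.004] turn [ 0.0008 -0.0004 -0.0007]
48.0 [-63.6  64.5] 40.0 slide [-0.036 -0.    -0.005] turn [ 0.0008 -0.0004 -0.0007]
52.0 [-59.3  68.3] 40.0 slide [-0.047 -0.    -0.006] turn [ 0.0008 -0.0004 -0.0007]
56.0 [-54.8  71.8] 40.0 slide [-0.059  0.    -0.005] turn [ 0.0008 -0.0004 -0.0007]
```

View pics/s11z.png

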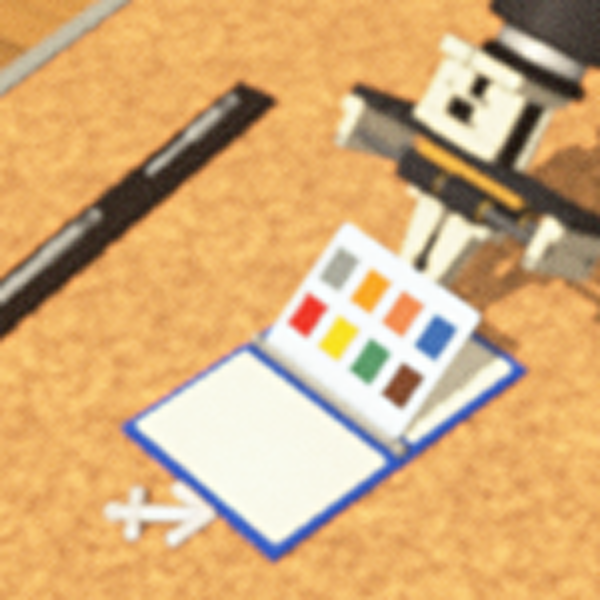

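The leaf is rising under light contact, its top corner moving from (355,235) to (345,222). I follow the arc.

```bash
python3 -m crank '[{"turn":[0,0,0],"slide":[-0.013,0,-0.002],"fingers":-1},{"turn":[0,0,0],"slide":[-0.024,0,-0.004],"fingers":-1},{"turn":[0,0,0],"slide":[-0.036,0,-0.005],"fingers":-1},{"turn":[0,0,0],"slide":[-0.047,0,-0.006],"fingers":-1},{"turn":[0,0,0],"slide":[-0.059,0,-0.005],"fingers":-1}]';  python3 w.py 60 64 68 72 76
```

```text
t: 8.88
eef_pos: [0.527, 0.0162, 0.0716]
ee_rot: [3.132, 0.696, -1.769]
force: [-1.1, -0.6, 0.3]
width: 0.0006
t 8.88 l [-54.3   0.2  71.6] F_b [-0.8  0.9  0.3]
60.0 [-50.   74.9] 40.0 slide [-0.011 -0.     0.   ] turn [ 0.0009 -0.0004 -0.0007]
64.0 [-45.4  78.2] 36.7 slide [-0.022 -0.     0.001] turn [ 0.0009  0.0089 -0.0006]
68.0 [-40.5  81.1] 33.3 slide [-0.033 -0.     0.003] turn [ 0.0009  0.0181 -0.0006]
72.0 [-35.5  83.6] 30.0 slide [-0.044 -0.     0.006] turn [ 0.001   0.0274 -0.0006]
76.0 [-30.3  85.8] 26.7 slide [-0.055 -0.     0.009] turn [ 0.001   0.0366 -0.0006]
```

```bash
python3 -m crank '[{"turn":[0,0,0],"slide":[-0.011,0,0],"fingers":-1},{"turn":[0,0.009,0],"slide":[-0.022,0,0.001],"fingers":-1},{"turn":[0,0.018,0],"slide":[-0.033,0,0.003],"fingers":-1},{"turn":[0,0.027,0],"slide":[-0.044,0,0.006],"fingers":-1},{"turn":[0,0.037,0],"slide":[-0.055,0,0.009],"fingers":-1}]';  python3 w.py 80 84 88 92 96
python3 - <<'E'
from m import *
save('side','s12.png'); a=cv2.imread('pics/s12.png')[150:300,200:350]; cv2.imwrite('pics/s12z.png',cv2.resize(a,None,fx=4,fy=4,interpolation=cv2.INTER_CUBIC))
E
```

```text
t: 9.3
eef_pos: [0.5321, 0.0396, 0.0859]
ee_rot: [3.135, 0.461, -1.767]
force: [-0.5, -1.1, -0.2]
width: 0.0002
t 9.3 l [-30.4  -0.4  85.9] F_b [-1.2  0.2 -0.2]
80.0 [-24.9  87.6] 23.3 slide [-0.011  0.001  0.002] turn [ 0.0008  0.0086 -0.0005]
84.0 [-19.5  89.1] 20.0 slide [-0.022  0.001  0.004] turn [ 0.0008  0.0178 -0.0005]
88.0 [-14.   90.2] 16.7 slide [-0.033  0.001  0.007] turn [ 0.0009  0.0271 -0.0005]
92.0 [-8.4 90.8] 13.5 slide [-0.044  0.001  0.011] turn [ 0.0009  0.0359 -0.0004]
96.0 [-2.8 91. ] 10.5 slide [-0.054  0.001  0.015] turn [ 0.0009  0.0442 -0.0004]
```

View pics/s12z.png

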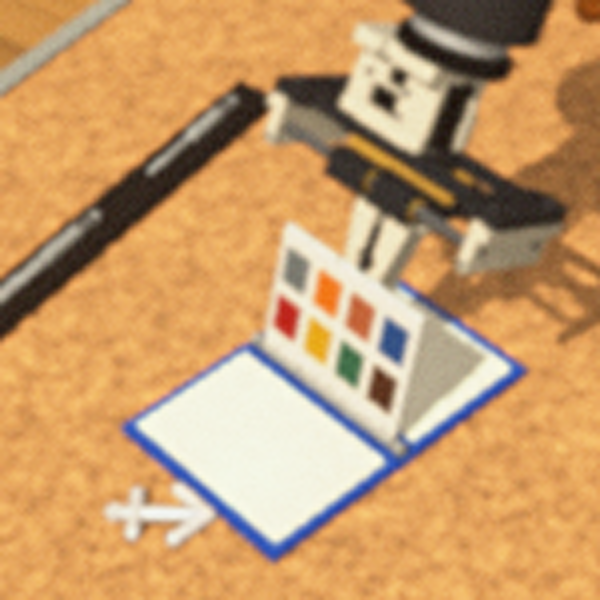

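The leaf stands at about 75°, with the fingers behind it near its top edge.

```bash
python3 -m crank '[{"turn":[0,0.009,0],"slide":[-0.011,0.001,0.002],"fingers":-1},{"turn":[0,0.018,0],"slide":[-0.022,0.001,0.004],"fingers":-1},{"turn":[0,0.027,0],"slide":[-0.033,0.001,0.007],"fingers":-1},{"turn":[0,0.036,0],"slide":[-0.044,0.001,0.011],"fingers":-1},{"turn":[0,0.044,0],"slide":[-0.054,0.001,0.015],"fingers":-1}]';  python3 w.py 100 104 108 112 116
```

```text
t: 9.77
eef_pos: [0.5365, 0.0673, 0.0913]
ee_rot: [3.135, 0.185, -1.763]
force: [1.3, -0.6, -1.3]
width: 0.0004
t 9.77 l [-2.3  0.6 91.3] F_b [-0.3 -1.4 -1.3]
100.0 [ 2.9 90.9] 7.5 slide [-0.01  -0.001  0.003] turn [ 0.001   0.0086 -0.    ]
104.0 [ 8.4 90.3] 4.5 slide [-0.021 -0.001  0.006] turn [ 0.001   0.0169 -0.    ]
108.0 [13.9 89.4] 1.5 slide [-0.031 -0.001  0.01 ] turn [0.001  0.0253 0.    ]
112.0 [19.4 87.8] 0.0 slide [-0.041 -0.001  0.015] turn [0.001  0.0294 0.    ]
116.0 [24.6 85.6] 0.0 slide [-0.051 -0.001  0.021] turn [0.001  0.0294 0.    ]
```

```bash
python3 -m crank '[{"turn":[0.001,0.009,0],"slide":[-0.01,-0.001,0.003],"fingers":-1},{"turn":[0.001,0.017,0],"slide":[-0.021,-0.001,0.006],"fingers":-1},{"turn":[0.001,0.025,0],"slide":[-0.031,-0.001,0.01],"fingers":-1},{"turn":[0.001,0.029,0],"slide":[-0.041,-0.001,0.015],"fingers":-1},{"turn":[0.001,0.029,0],"slide":[-0.051,-0.001,0.021],"fingers":-1}]';  python3 w.py 120 124 128 132 136
python3 - <<'E'
from m import *
save('side','s13.png'); a=cv2.imread('pics/s13.png')[150:300,200:350]; cv2.imwrite('pics/s13z.png',cv2.resize(a,None,fx=4,fy=4,interpolation=cv2.INTER_CUBIC))
E
```

```text
t: 10.18
eef_pos: [0.5417, 0.0942, 0.0849]
ee_rot: [3.14, 0.003, -1.761]
force: [0.6, -0.6, 1.0]
width: 0.0005
t 10.18 l [25.   0.6 84.9] F_b [-0.5 -0.7  1. ]
120.0 [29.8 83. ] 0.0 slide [-0.009 -0.001  0.004] turn [0.0002 0.0005 0.0003]
124.0 [34.7 80.1] 0.0 slide [-0.019 -0.001  0.01 ] turn [0.0002 0.0005 0.0003]
128.0 [39.4 76.8] 0.0 slide [-0.029 -0.001  0.016] turn [0.0002 0.0005 0.0003]
132.0 [43.9 73.3] 0.0 slide [-0.038 -0.001  0.023] turn [0.0002 0.0005 0.0003]
136.0 [48.1 69.4] 0.0 slide [-0.046 -0.001  0.031] turn [0.0002 0.0005 0.0003]
```

View pics/s13z.png

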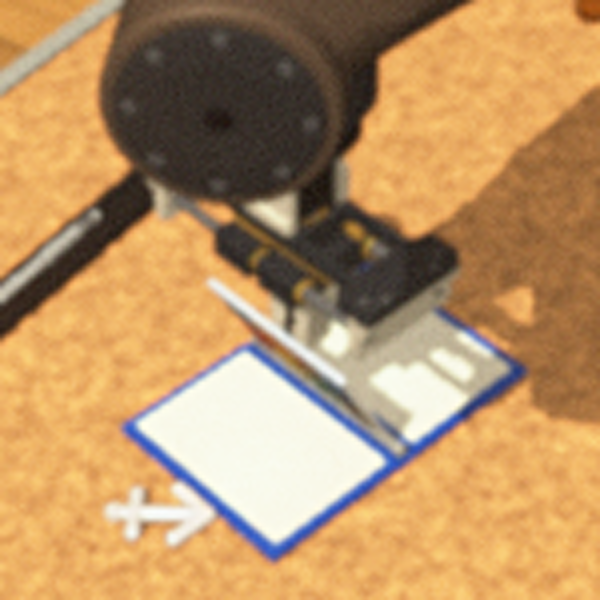

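Past vertical now, the leaf seen edge-on from (210,285) to (345,385). I continue down.

```bash
python3 -m crank '[{"turn":[0,0,0],"slide":[-0.009,-0.001,0.004],"fingers":-1},{"turn":[0,0,0],"slide":[-0.019,-0.001,0.010],"fingers":-1},{"turn":[0,0,0],"slide":[-0.029,-0.001,0.016],"fingers":-1},{"turn":[0,0,0],"slide":[-0.038,-0.001,0.023],"fingers":-1},{"turn":[0,0,0],"slide":[-0.046,-0.001,0.031],"fingers":-1}]';  python3 w.py 140 144 148 152 156
```

```text
t: 10.65
eef_pos: [0.5471, 0.1156, 0.0694]
ee_rot: [3.141, 0.005, -1.764]
force: [0.1, -0.7, 1.3]
width: 0.0004
t 10.65 l [47.1 -0.6 69.4] F_b [-0.7 -0.2  1.3]
140.0 [52.  65.2] 0.0 slide [-0.01   0.001  0.008] turn [ 0.0001  0.0008 -0.0001]
144.0 [55.7 60.8] 0.0 slide [-0.017  0.001  0.017] turn [ 0.0001  0.0008 -0.0001]
148.0 [59.  56.1] 0.0 slide [-0.024  0.001  0.027] turn [ 0.0001  0.0008 -0.0001]
152.0 [62.  51.3] 0.0 slide [-0.03   0.001  0.036] turn [ 0.0001  0.0008 -0.0001]
156.0 [64.6 46.2] 0.0 slide [-0.035  0.001  0.047] turn [ 0.0001  0.0008 -0.0001]
```

```bash
python3 -m crank '[{"turn":[0,0,0],"slide":[-0.010,0.001,0.008],"fingers":-1},{"turn":[0,0,0],"slide":[-0.017,0.001,0.017],"fingers":-1},{"turn":[0,0,0],"slide":[-0.024,0.001,0.027],"fingers":-1},{"turn":[0,0,0],"slide":[-0.030,0.001,0.036],"fingers":-1},{"turn":[0,0,0],"slide":[-0.035,0.001,0.047],"fingers":-1}]';  python3 w.py 160 164 168 172 176 180
```

```text
t: 11.07
eef_pos: [0.5498, 0.1333, 0.0458]
ee_rot: [3.141, 0.005, -1.763]
force: [0.6, 0.2, 0.2]
width: 0.0005
t 11.07 l [65.   0.1 45.8] F_b [ 0.3 -0.6  0.2]
160.0 [66.9 40.9] 0.0 slide [-0.004 -0.     0.01 ] turn [ 0.0001  0.0007 -0.    ]
164.0 [68.8 35.5] 0.0 slide [-0.008 -0.     0.021] turn [ 0.0001  0.0007 -0.    ]
168.0 [70.3 30. ] 0.0 slide [-0.011 -0.     0.032] turn [ 0.0001  0.0007 -0.    ]
172.0 [71.4 24.4] 0.0 slide [-0.013 -0.     0.043] turn [ 0.0001  0.0007 -0.    ]
176.0 [72.2 18.7] 0.0 slide [-0.014 -0.     0.054] turn [ 0.0001  0.0007 -0.    ]
180.0 [72.5 13. ] 0.0 slide [-0.015 -0.     0.066] turn [ 0.0001  0.0007 -0.    ]
```

```bash
python3 -m crank '[{"turn":[0,0,0],"slide":[-0.004,0,0.010],"fingers":-1},{"turn":[0,0,0],"slide":[-0.008,0,0.021],"fingers":-1},{"turn":[0,0,0],"slide":[-0.011,0,0.032],"fingers":-1},{"turn":[0,0,0],"slide":[-0.013,0,0.043],"fingers":-1},{"turn":[0,0,0],"slide":[-0.014,0,0.050],"fingers":-1}]';  python3 w.py 176 178 180
```

```text
t: 11.48
eef_pos: [0.5509, 0.1399, 0.0204]
ee_rot: [3.14, 0.004, -1.763]
force: [-0.0, 0.1, 0.2]
width: 0.0006
t 11.48 l [71.6  0.3 20.4] F_b [0.1 0.1 0.2]
176.0 [72.2 18.7] 0.0 slide [-0.001 -0.001  0.003] turn [ 0.0002  0.0007 -0.    ]
178.0 [72.4 15.9] 0.0 slide [-0.001 -0.001  0.009] turn [ 0.0002  0.0007 -0.    ]
180.0 [72.5 13. ] 0.0 slide [-0.002 -0.001  0.015] turn [ 0.0002  0.0007 -0.    ]
```

Now I press gently, stepping down while watching the force.

```bash
python3 -m crank '[{"turn":[0,0,0],"slide":[0,0,0.004],"fingers":-1},{"turn":[0,0,0],"slide":[0,0,0.008],"fingers":-1},{"turn":[0,0,0],"slide":[0,0,0.011],"fingers":-1},{"turn":[0,0,0],"slide":[0,0,0.011],"fingers":-1}]';  python3 w.py 180
python3 -m crank '[{"turn":[0,0,0],"slide":[0,0,0.002],"fingers":-1},{"turn":[0,0,0],"slide":[0,0,0.002],"fingers":-1}]';  python3 w.py 180
python3 -m crank '[{"turn":[0,0,0],"slide":[0,0,0.001],"fingers":-1},{"turn":[0,0,0],"slide":[0,0,0.001],"fingers":-1}]';  python3 w.py 180
```

```text
t: 11.82
eef_pos: [0.5509, 0.1397, 0.0156]
ee_rot: [3.14, 0.004, -1.763]
force: [-0.7, -0.7, 0.3]
width: 0.0004
t 11.82 l [71.5  0.2 15.6] F_b [-0.8  0.5  0.3]
180.0 [72.5 13. ] 0.0 slide [-0.002 -0.001  0.005] turn [ 0.0002  0.0007 -0.0001]
t: 11.98
eef_pos: [0.5511, 0.1398, 0.0148]
ee_rot: [3.141, 0.005, -1.763]
force: [-0.7, -0.0, -0.0]
width: 0.0008
t 11.98 l [71.6  0.1 14.8] F_b [-0.2  0.7 -0. ]
180.0 [72.5 13. ] 0.0 slide [-0.002 -0.     0.004] turn [ 0.0001  0.0007 -0.0001]
t: 12.15
eef_pos: [0.5511, 0.1399, 0.0144]
ee_rot: [3.141, 0.005, -1.763]
force: [0.2, 0.2, 1.1]
width: 0.0003
t 12.15 l [71.7  0.1 14.4] F_b [ 0.2 -0.2  1.1]
180.0 [72.5 13. ] 0.0 slide [-0.002 -0.     0.003] turn [ 0.0001  0.0007 -0.    ]
```

```bash
python3 -m crank '[{"turn":[0,0,0],"slide":[0,0,0.001],"fingers":-1},{"turn":[0,0,0],"slide":[0,0,0.001],"fingers":-1}]'
python3 -m crank '[{"turn":[0,0,0],"slide":[0,0,0.001],"fingers":-1},{"turn":[0,0,0],"slide":[0,0,0.001],"fingers":-1}]'
python3 -m crank '[{"turn":[0,0,0],"slide":[0,0,0.001],"fingers":-1},{"turn":[0,0,0],"slide":[0,0,0.001],"fingers":-1}]'
```

```text
t: 12.32
eef_pos: [0.5511, 0.1399, 0.0138]
ee_rot: [3.141, 0.005, -1.763]
force: [0.7, 0.3, -0.2]
width: 0.0001
t: 12.48
eef_pos: [0.5511, 0.1399, 0.0134]
ee_rot: [3.141, 0.005, -1.763]
force: [0.7, -0.4, 1.2]
width: 0.0007
t: 12.65
eef_pos: [0.5511, 0.1399, 0.0132]
ee_rot: [3.141, 0.005, -1.763]
force: [-0.9, 0.4, 4.7]
width: 0.0004
```

```bash
python3 -m crank '[{"turn":[0,0,0],"slide":[0,0,0.0005],"fingers":-1},{"turn":[0,0,0],"slide":[0,0,0.0005],"fingers":-1}]'
python3 -m crank '[{"turn":[0,0,0],"slide":[0.001,0,-0.02],"fingers":-1},{"turn":[0,0,0],"slide":[0.001,0,-0.1],"fingers":-1},{"turn":[0,0,0],"slide":[0.08,0,-0.18],"fingers":-1},{"turn":[0,0,0],"slide":[0.16,0,-0.26],"fingers":-1},{"turn":[0,0,0],"slide":[0.24,0,-0.3],"fingers":-1}]'
python3 -m crank '[{"turn":[0,0,0],"slide":[0.4,0,-0.1],"fingers":-1},{"turn":[0,0,0],"slide":[0.4,0,-0.1],"fingers":-1},{"turn":[0,0,0],"slide":[0.4,0,-0.1],"fingers":-1},{"turn":[0,0,0],"slide":[0.4,0,-0.1],"fingers":-1},{"turn":[0,0,0],"slide":[0.4,0,-0.1],"fingers":-1}]'
python3 - <<'E'
from m import *
save('side','s14.png'); a=cv2.imread('pics/s14.png')[200:300,210:330]; cv2.imwrite('pics/s14z.png',cv2.resize(a,None,fx=6,fy=6,interpolation=cv2.INTER_CUBIC))
save('top','t14.png'); a=cv2.imread('pics/t14.png')[195:290,170:310]; cv2.imwrite('pics/t14z.png',cv2.resize(a,None,fx=5.6,fy=5.6,interpolation=cv2.INTER_CUBIC))
E
```

```text
t: 12.82
eef_pos: [0.5512, 0.1399, 0.0132]
ee_rot: [3.141, 0.005, -1.763]
force: [-2.5, 0.2, 7.6]
width: 0.0009
t: 13.23
eef_pos: [0.5335, 0.0471, 0.1473]
ee_rot: [-3.14, 0.006, -1.761]
force: [0.3, -0.2, 1.0]
width: 0.0008
t: 13.65
eef_pos: [0.494, -0.1512, 0.1951]
ee_rot: [-3.141, 0.005, -1.763]
force: [1.4, -0.1, 0.0]
width: 0.0003
```

View pics/s14z.png

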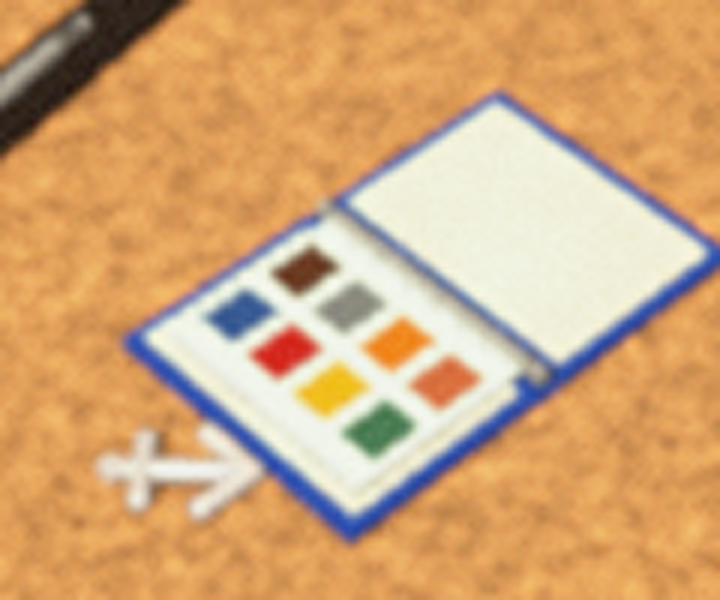

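View pics/t14z.png

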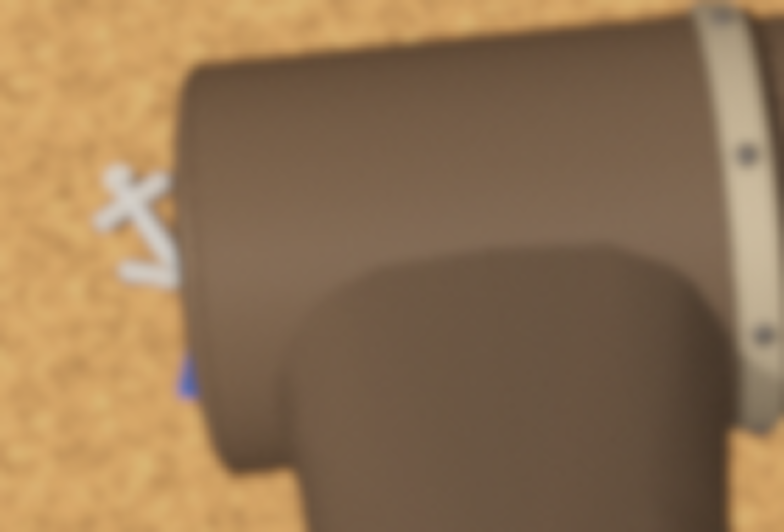

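View pics/t14.png

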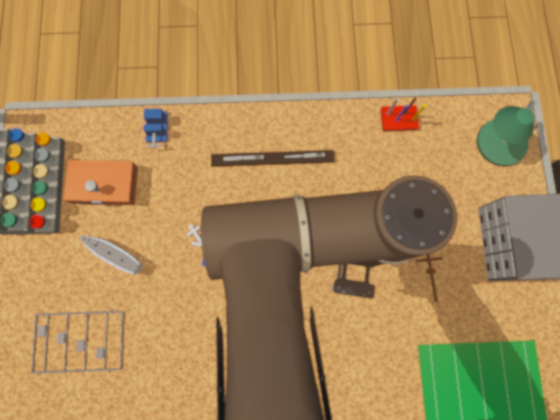

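The leaf lies flat on the left cover, the anchor beside it, and hull, mast, jar and strip tools are unchanged. I check the leaf's edge against the prediction for a flat leaf.

Run:
```python
from a import *
def cr(b): u,v=proj('side',O+B@(np.array(b)/1000)); return ((np.array([u,v])+.5-[210,200])*6-.5).round(0)
print('cover corners',cr([116,75,8]),cr([116,-75,8]))
for th in(180,175,170):
    a=np.deg2rad(th); print(th,[cr([-100*np.cos(a),y,13+100*np.sin(a)]) for y in(62,-62)])
a=cv2.imread('pics/s14.png')[240:295,225:290]; cv2.imwrite('pics/s14y.png',cv2.resize(a,None,fx=10,fy=10,interpolation=cv2.INTER_CUBIC))
```

```text
cover corners [354. 539.] [122. 340.]
180 [array([361., 491.]), array([168., 329.])]
175 [array([362., 477.]), array([168., 315.])]
170 [array([363., 462.]), array([168., 300.])]
```

View pics/s14y.png

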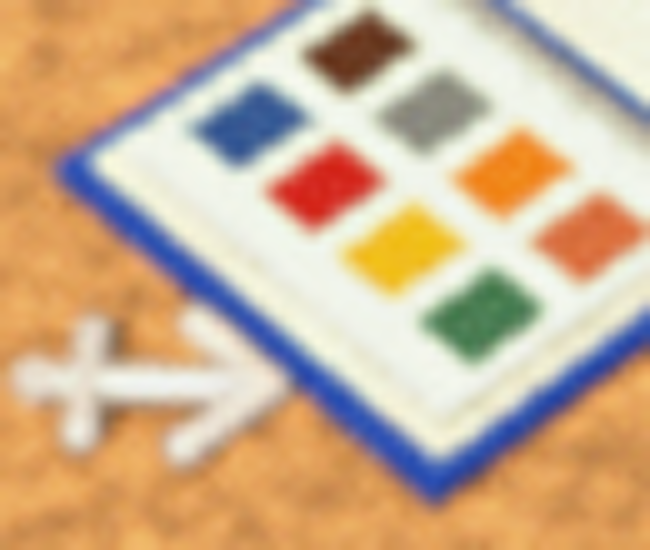

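```bash
python3 -c "
from station import *
job_done(); print(get_state()['t'])"
```

```text
the job is handed in; nothing more can be done
the job is handed in; nothing more can be done
```

I pushed the anchor off the left cover onto the cork, then turned the leaf over its spine and pressed it flat on that cover. I handed the job in at about 14 s on the robot's clock.

- **Anchor:** It turned about 45° during the first push. I backed off and pushed again on the crown and arm tip. It now lies close beside the cover. The last steps of the push carried the fingers over it at 11.5 mm height, lower than it would reach if it still leaned on the edge. Its size in the side picture also matches a flat casting. The side and top views put it 1–4 mm apart from each other, within picking and calibration error.
- **Leaf:** The final press was about 7.6 N, with the tips at 13.2 mm; a flat leaf's top is at 13 mm. In the last side picture its outer edge is where a flat leaf's should be, within about 2°.
- **Other things:** The hull, mast and strip tools show no change in the last top picture. The arm hid the paint jar there, so I did not check it at the end, but nothing came near it.
- **Robot:** It ended clear of everything, with the TCP at 0.195 m height.

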